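# Open the sprung purge port with its bayonet key and hold it open

### The job

Take the winged bayonet key out of its parking block and put it into the round metal purge port on the bench, push it straight down against the spring until its collar is home on the port, then twist it a quarter turn clockwise (seen from above) against the return spring. The port springs shut and lifts the key again if let go, so finish while still gripping the key and holding it down and turned, and leave the dish, the cork and the flask where they are.

Things in the scene. Friction and masses are not known exactly. Their poses are not given: they have to be found in the camera images.
- key: loose bayonet key, 90 g, upright in the parking block. Origin: centre of the stem's tip, z up. Steel stem 16 mm dia., bevelled tip, z 0-27 mm; two lugs along +x and -x to 17.5 mm from the axis, 7 mm wide, z 1.5-16, rounded below; collar 30 mm dia., z 27-31; flat black wing 36 (x) x 14 (y) mm, z 31-67. A half turn about z gives the same shape.
- key_wing (a point): point on the key's axis, 54 mm above the stem's tip, where the wing is well gripped by its two flat faces (fingers close along the key's y)
- stand: parking block, plain grey, fixed, 80 (x) x 60 (y) x 36 mm. Origin: centre of its underside. In its top a keyhole pocket 30 mm deep: 19 mm square with 10 mm wide notches along x, 44 mm from end to end. The key stands in it, collar on the top face (stem tip 9 mm above the bench), lugs within about 0.1 rad of the block's x.
- socket: purge port, fixed: steel foot disc 100 mm dia., upright aluminium housing 64 mm dia., top face 60 mm above the bench, brass hose outlet on its +x side. Origin: centre of its underside. Keyhole in the top face on the axis: 21 mm round hole, two 10 mm wide notches along its +x and -x, 44 mm from end to end. The key goes in either way round.
- socket_mouth (a point): centre of the keyhole, at the top face. The plate round it is 8 mm thick; below it the lugs can turn. A sprung carrier's floor lies 16 mm below the top face at rest: the key enters freely until its tip rests there (lug tops level with the top face, collar 11 mm above it), and can turn only when pushed 8 mm or more further.
- carrier_push (a joint): how far the carrier in the port is pushed down by the key, m: 0 at rest, 0.011 with the key's collar on the top face; spring 3.6 N at 0, about 7 N at 0.011. With the lugs turned under the plate and no push it stays at about 0.008.
- carrier_turn (a joint): how far the carrier is turned clockwise seen from above, rad: 0 at rest, stop at 1.57. The key's lugs take it along with about 0.1 rad of play; return spring 0.08 N m at 0, 0.19 N m at 1.57. If let go it turns back and the key rises.
- petri_dish: small round dish, 64 mm diameter, 12 mm high, loose bystander; origin at the centre of its underside
- cork: cork stopper, 28 mm diameter, 24 mm high, loose bystander; origin at the centre of its underside
- flask: small conical glass flask, 49 mm diameter, 71 mm high, loose bystander; origin at the centre of its underside
Not all that is in view belongs to the job. Of the things shaped like the key, the steel one is meant.

How it is judged:
By the outcome, as a careful person would: the job done as asked, in the order asked, and still so for the second after the job is handed in, while the arm keeps its last pose, push and grip.
It also fails if it takes over 48 s, if anything falls off the work surface, if the arm or the gripper's body presses on something with over 40 N, if the wrist force passes 120 N, or if a joint passes its speed limit or range.

### The arm

A 6-joint arm with a two-finger parallel gripper is mounted at the origin on a cart in front of the work surface, level with it; the furniture and walls round the work are solid. World frame = base frame: x ahead of the robot, y to its left, z up, the work surface at z = 0. Lengths are in m, angles in degrees, forces in N, time in s.
With the tool pointing down it reaches from about 0.25 to 0.725 m from the base axis. Payload 9.7 kg.
Tool frame: the origin (TCP) lies on the mounting face of the last link; the fingertips stand 173 mm ahead of it and the grasp point (between the pads) lies 155 mm ahead of it; z points along the fingers, y is the line along which they close (so a half turn about z gives the same grasp; the last joint's range is limited). The gripper opens to 85 mm and grips with 20 to 120 N. Pads are 22 mm wide; open, the fingers measure 114 mm over their backs; the gripper's body (76 mm by 85 mm) begins 54 mm behind the grasp point. The pads swing forward as they close: fully open they stand 13 mm farther back than shut.
Start: joints at [71.734, 4.979, 10.078, 95.1, 0, 90], TCP at [0.172, 0.522, 0.405] pointing down, gripper open.
Joint ranges: [-179.16, 179.16], [-48.56, 103.87], [-65.8, 70.77], [-126.05, 130.52], [-82.76, 87.17], [-180, 180]. Speed limits (degrees/s): [127.2, 127.2, 147.25, 180, 180, 180].

### API

Orientations are given as [roll, pitch, yaw] about the fixed x, y, z axes, in that order (R = Rz(yaw) Ry(pitch) Rx(roll)).
In Python, from workcell import bot, camera, camera_model, outline_of, pinpoint gives the robot as it stands.
- The arm moves only by the tool move_arm, never from a script. Its arguments are lists of equal length, an entry for each row: "jaw": the closure, from 0 (fully open) to 1 (shut); "delta_pos": the shift along the world's x, y, z in m, a list of three; "yaw": the turn about the world's z in rad. In form: {"jaw": [jaw, ...], "delta_pos": [[dx, dy, dz], ...], "yaw": [yaw, ...]}. A call has 1 to 10 rows; each row shifts and turns the commanded pose from where the row before left it; what a row does not reach is not made up. A row lasts 1/12 s, in which the tool goes at most 41.7 mm and 7.16 degrees, less where a joint would pass 70% of its speed; a pose out of reach is approached as far as the arm can. A call with a gripper value outside its range is refused whole. The fingers move at their own pace and stop on an object; "force" is the grip in N (left out, the last holds). Time passes only in rows, so rows that do not move let the fingers close. It gives the time, the measured TCP pose, the force, the opening and the grip force at its end, in the units of the state.
- bot.get_obs(): the state, without advancing time (a new reading comes with each control period).
- camera(name): name is "side" or "top"; returns the picture (400x640x3 uint8, red, green, blue); there is no depth.
- camera_model(name): a dict with "fx", "fy", "cx", "cy" (pixels), "k1" (the pictures are not rectified: a ray, as slopes to the right and down, at radius r is drawn at 1 + k1 r^2 times it, then the intrinsics apply), "R" (3x3) and "t" (3): a world point X has camera coordinates R X + t. Camera axes: x right, y down, z forward; pixel columns grow to the right and rows downward; lengths in m; the calibration is good to about 2 mm. A picture is of the moment at which its call begins. camera_model takes no time and is no camera call.
- bot.job_done(): hands the job in; it is judged then, once.
Trained networks look in the newest picture that a camera, given by its name, has taken for a name from the list of things; names that differ only in an ending like _2 or _b are one class to them, and where a whole thing is asked for, a point or a joint stands for the part that bears it (a point fixed in the world has none). Each returns a list of dicts, best first, with "confidence" (0 to 1); they miss things now and then, are a little off and sometimes report something else, mostly with a low value. They report only what shows in the picture. A call takes as long as a camera call. They do not tell look-alikes from the thing itself.
- outline_of(camera, thing): "mask" (400x640 bool, what is visible of it) and "xy" ([column, row] in pixels, amid what is visible of it).
- pinpoint(camera, thing): "xy" ([column, row] in pixels: a listed point, or the origin of a listed thing).
The state is a dict: "time": time; "q": joint angles; "qd": joint speeds; "joint_efforts": joint torques, N m; "ee_pos": TCP position; "tcp_rot": TCP orientation; "wrist_force": force on the tool from outside, world axes, zero at the start; "torque": the same for the moment, N m; "opening": finger opening in m; "grasp_force": force on a finger pad.
Only numpy, scipy, OpenCV 4.12 (cv2) and the standard library are available. Lean on these libraries where they do the work, as an engineer would, in place of code of your own. Each camera call takes 0.05 s, during which the arm holds its last target. There are 200 camera calls.

## Working session

There is one attempt and no reset: what is moved stays moved. The work goes in short steps, Python scripts to look and compute and a tool call to move; the robot and the scene stay as the last step left them, time stands still between calls to the robot, and variables do not carry over. Pictures are saved under pics/ and viewed, at most 10 in all, crops included, and the job is handed in when it is done.

Besides the shell and the picture viewer there is one more tool, called after "Request:" in YAML: its name, and indented under it one key for each argument. move_arm: Moves the arm, as the interface text tells. Its arguments: {"type":"object","properties":{"jaw":{"type":"array"},"delta_pos":{"type":"array"},"yaw":{"type":"array"},"force":{"type":"number"}},"required":["jaw","delta_pos","yaw"]}

```bash
mkdir -p pics
cat > h.py <<'E'
import numpy as np, cv2
from workcell import bot, camera, camera_model, outline_of, pinpoint
def ray(cam,xy):
    m=camera_model(cam); d=np.array([(xy[0]-m['cx'])/m['fx'],(xy[1]-m['cy'])/m['fy']]); u=d.copy()
    for _ in range(20): u=d/(1+m['k1']*(u@u))
    R=np.array(m['R']);t=np.array(m['t']); v=R.T@np.array([u[0],u[1],1]); return -R.T@t, v/np.linalg.norm(v)
def proj(cam,X):
    m=camera_model(cam); c=np.array(m['R'])@np.array(X)+np.array(m['t']); u=c[:2]/c[2]; u=u*(1+m['k1']*(u@u))
    return np.array([m['fx']*u[0]+m['cx'],m['fy']*u[1]+m['cy']])
def onz(cam,xy,z):
    o,v=ray(cam,xy); return o+v*(z-o[2])/v[2]
def tri(a,b):
    (o1,v1),(o2,v2)=ray('side',a),ray('top',b)
    s=np.linalg.lstsq(np.stack([v1,-v2],1),o2-o1,rcond=None)[0]
    p,q=o1+s[0]*v1,o2+s[1]*v2; return (p+q)/2,np.linalg.norm(p-q)
E
python3 - <<'E'
from h import *
for c in ['side','top']:
    im=camera(c); cv2.imwrite(f'pics/{c}0.png',im[:,:,::-1])
    m=camera_model(c); print(c,-np.array(m['R']).T@np.array(m['t']))
    for n in ['key','key_wing','stand','socket','socket_mouth','petri_dish','cork','flask']:
        print(c,n,[(np.round(d['xy'],1).tolist(),round(d['confidence'],2)) for d in pinpoint(c,n)])
E
```

```text
side [ 0.07377431 -0.97286498  0.67348595]
side key [([317.3, 262.3], 0.82), ([364.5, 279.7], 0.69), ([392.2, 278.3], 0.58), ([333.1, 282.2], 0.55), ([352.6, 251.4], 0.48)]
side key_wing [([317.1, 245.9], 0.7), ([394.4, 264.0], 0.66), ([350.6, 239.6], 0.55), ([366.4, 261.8], 0.55), ([335.7, 262.7], 0.47)]
side stand [([350.0, 257.8], 0.86), ([344.9, 221.7], 0.21)]
side socket [([305.6, 208.6], 0.81)]
side socket_mouth [([310.2, 192.7], 0.6)]
side petri_dish [([312.8, 230.5], 0.82)]
side cork [([344.8, 219.3], 0.55)]
side flask [([290.0, 171.7], 0.65)]
top [0.38886847 0.02353237 1.22319321]
top key [([389.3, 226.9], 0.68), ([424.0, 204.9], 0.64), ([394.4, 196.2], 0.52), ([413.2, 229.2], 0.47), ([433.3, 177.1], 0.46)]
top key_wing [([391.1, 229.7], 0.71), ([417.6, 226.9], 0.66), ([397.3, 195.3], 0.52), ([436.1, 174.0], 0.46), ([426.8, 198.5], 0.44)]
top stand [([390.4, 198.6], 0.61)]
top socket [([294.5, 206.6], 0.83)]
top socket_mouth [([292.8, 200.8], 0.91)]
top petri_dish [([332.1, 210.9], 0.75)]
top cork [([335.1, 175.1], 0.4)]
top flask [([199.0, 193.3], 0.59)]
```

View pics/side0.png

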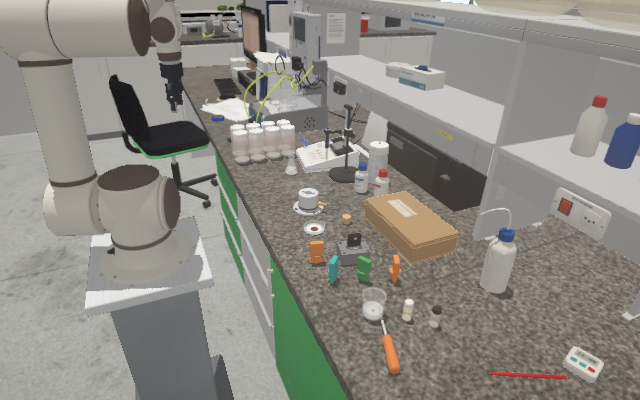

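View pics/top0.png

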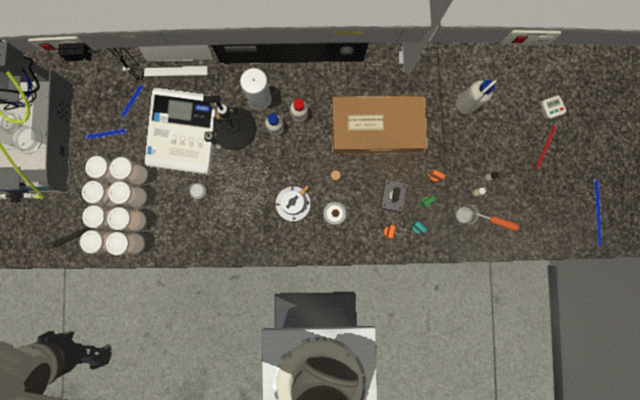

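Two views: the grey block holding the dark key is at side (352,250) and top (394,196). The look-alikes are orange at top (390,231) and (437,175), green at (428,201) and teal at (419,228). The port is at top (293,203). Only the key in the grey block has the steel collar and black wing, so I'll confirm it in an enlarged crop.

```bash
cat > m.py <<'E'
from h import *
K,_=tri([350.6,239.6],[397.3,195.3]); print('wing',K.round(4),_)
S,_=tri([310.2,192.7],[292.8,200.8]); print('mouth',S.round(4),_)
print('stand',*tri([350,257.8],[390.4,198.6]),'socket',*tri([305.6,208.6],[294.5,206.6]))
a=cv2.imread('pics/top0.png'); b=cv2.imread('pics/side0.png')
L=lambda i,x,y,w,h:cv2.resize(i[y:y+h,x:x+w],(390,290),interpolation=cv2.INTER_CUBIC)
cv2.imwrite('pics/crop1.png',np.vstack([np.hstack([L(a,365,175,54,40),L(b,325,225,54,40)]),np.hstack([L(a,267,183,54,40),L(b,281,180,54,40)])]))
for c,n in [('top','key'),('top','stand'),('top','socket'),('side','key'),('side','stand'),('side','socket'),('top','flask'),('top','petri_dish'),('top','cork')]:
    camera(c)
    for d in outline_of(c,n):
        mk=d['mask'].astype(np.uint8); p=np.argwhere(mk)[:,::-1].astype(np.float32)
        if len(p)>5: print(c,n,np.round(d['xy'],1),round(d['confidence'],2),len(p),p.min(0),p.max(0),p.mean(0).round(2),[np.round(v,1) for v in cv2.minAreaRect(p)])
E
python3 m.py
```

```text
wing [ 0.5117 -0.2199  0.0609] 0.006854910340096918
mouth [0.5073 0.0648 0.0579] 0.0050086834043462525
stand [ 0.51294054 -0.21471089 -0.00459511] 0.00044191318841135476 socket [0.49365778 0.0630107  0.0024525 ] 0.00016522529260806833
top key [392.9 191.4] 0.61 121 [389. 188.] [399. 201.] [394.53 194.51] [array([394. , 194.5]), array([13., 10.]), np.float64(90.0)]
top key [427.2 202.5] 0.58 117 [420. 197.] [434. 207.] [426.73 201.68] [array([427., 202.]), array([10., 14.]), np.float64(90.0)]
top key [390.7 228.6] 0.56 123 [384. 225.] [395. 238.] [389.61 231.23] [array([389.5, 231.5]), array([13., 11.]), np.float64(90.0)]
top stand [389.2 197.2] 0.71 602 [380. 180.] [406. 212.] [392.33 195.7 ] [array([392.5, 195.7]), array([24.2, 30.4]), np.float64(9.5)]
top stand [334.  177.5] 0.65 63 [331. 171.] [339. 179.] [335.21 174.89] [array([335., 175.]), array([8., 8.]), np.float64(90.0)]
top socket [293.1 207.5] 0.68 990 [276. 186.] [310. 220.] [293.   203.08] [array([292.9, 203.4]), array([33.5, 34.4]), np.float64(87.1)]
side key [314.2 248.9] 0.84 301 [310. 240.] [323. 263.] [316.31 250.93
[... 581 characters left out ...]
float64(81.9)]
side stand [353.4 252.8] 0.64 504 [337. 240.] [370. 264.] [352.24 252.85] [array([353.6, 252.4]), array([22.8, 32.9]), np.float64(84.0)]
side socket [304.8 202.7] 0.68 637 [294. 188.] [325. 216.] [308.43 203.24] [array([310.2, 203.2]), array([29.7, 28.6]), np.float64(21.0)]
top flask [198.4 193.2] 0.82 232 [189. 184.] [206. 199.] [197.72 190.79] [array([197.5, 191.5]), array([15., 17.]), np.float64(90.0)]
top flask [389.3 197.9] 0.18 543 [381. 181.] [406. 212.] [392.82 196.22] [array([393. , 195.9]), array([23.1, 30. ]), np.float64(10.6)]
top petri_dish [333.7 213. ] 0.92 431 [323. 201.] [346. 224.] [334.26 212.61] [array([334.3, 212.8]), array([22.6, 21.9]), np.float64(45.0)]
```

View pics/crop1.png

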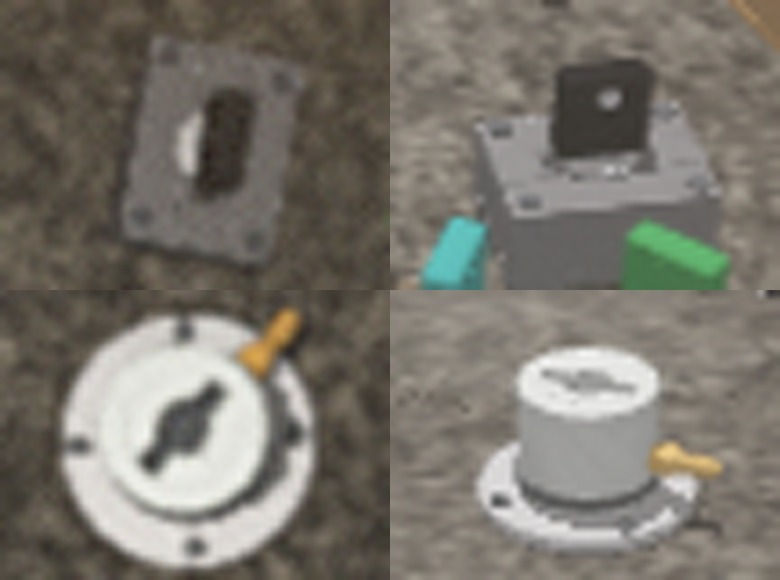

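The crop confirms it: the steel collar and black wing sit in the grey block. Next I'll fit the known shapes of the wing and the keyhole in both views.

```bash
cat > fit.py <<'E'
from h import *
from scipy.optimize import minimize
def grab(n=4):
    return {c:np.mean([camera(c).astype(float) for _ in range(n)],0).mean(2) for c in ('top','side')}
S=8
def mask(c,polys,w):
    x,y,W,H=w; m=np.zeros((H*S,W*S),np.uint8)
    for P in polys:
        p=np.array([proj(c,q) for q in P]); p=((p+.5-[x,y])*S*16-8).astype(np.int32)
        cv2.fillConvexPoly(m,cv2.convexHull(p),1,shift=4)
    return cv2.resize(m.astype(np.float32),(W,H),interpolation=cv2.INTER_AREA)
def xf(P,p): 
    c,s=np.cos(p[3]),np.sin(p[3]); P=np.array(P,float); return np.c_[P[:,0]*c-P[:,1]*s+p[0],P[:,0]*s+P[:,1]*c+p[1],P[:,2]+p[2]]
wing=[[[a*18,b*7,z] for a in(-1,1) for b in(-1,1) for z in(-36,0)]]
th=np.linspace(0,2*np.pi,32)
hole=[[[10.5*np.cos(t),10.5*np.sin(t),0] for t in th],[[a*22,b*5,0] for a in(-1,1) for b in(-1,1)]]
def fit(ims,shape,p0,win,cams):
    shp=[np.array(s)/1000 for s in shape]
    def f(p,out=False):
        e=0;r=[]
        for c in cams:
            x,y,W,H=win[c]; g=ims[c][y:y+H,x:x+W]; m=mask(c,[xf(s,p) for s in shp],win[c])
            roi=cv2.dilate((m>0.01).astype(np.uint8),np.ones((5,5)))>0
            A=np.c_[m[roi],np.ones(roi.sum())]; 
            k,_,_,_=np.linalg.lstsq(A,g[roi],rcond=None); res=g[roi]-A@k
            e+=np.mean(np.minimum(np.abs(res),40))/max(-k[0],5)*40; r.append(k.round(0))
        return (e,r) if out else e
    best=None
    for dy in(-.2,0,.2):
        q=np.array(p0)+[0,0,0,dy]
        sim=np.vstack([q]+[q+d for d in np.diag([.005,.005,.005,.15])])
        o=minimize(f,q,method='Nelder-Mead',options=dict(initial_simplex=sim,maxiter=250,xatol=1e-4,fatol=1e-4))
        if best is None or o.fun<best.fun:best=o
    return best.x,best.fun,f(best.x,True)[1]
E
python3 - <<'E'
from fit import *
ims=grab(); print(bot.get_obs()['time'])
wk={'top':(380,180,28,32),'side':(335,225,36,35)}; ws={'top':(275,183,36,40),'side':(290,182,45,30)}
for cams in (['top'],['side'],['top','side']):
    for n,a in (('wing',(wing,[.512,-.218,.076,-.15],wk)),('hole',(hole,[.507,.065,.06,-.6],ws))):
        x,e,k=fit(ims,*a,cams); print(n,cams,x.round(4),'deg',np.degrees(x[3]).round(1),round(e,2),k)
E
```

```text
2.2
wing ['top'] [ 0.5184 -0.2184  0.0718 -0.1698] deg -9.7 7.93 [array([-58., 114.])]Traceback (most recent call last):
  File "<stdin>", line 6, in <module>
  File "fit.py", line 32, in fit
    o=minimize(f,q,method='Nelder-Mead',options=dict(initial_simplex=sim,maxiter=250,xatol=1e-4,fatol=1e-4))
    res = _minimize_neldermead(fun, x0, args, callback, bounds=bounds,
                               **options)
    fxr = func(xr)
    fx = function(np.copy(x), *(wrapper_args + args))
  File "fit.py", line 22, in f
    x,y,W,H=win[c]; g=ims[c][y:y+H,x:x+W]; m=mask(c,[xf(s,p) for s in shp],win[c])
                                             ~~~~^^^^^^^^^^^^^^^^^^^^^^^^^^^^^^^^^
  File "fit.py", line 9, in mask
    p=np.array([proj(c,q) for q in P]); p=((p+.5-[x,y])*S*16-8).astype(np.int32)
                ~~~~^^^^^
  File "h.py", line 8, in proj
    m=camera_model(cam); c=np.array(m['R'])@np.array(X)+np.array(m['t']); u=c[:2]/c[2]; u=u*(1+m['k1']*(u@u))
ValueError: time passes only in moves, steps and waits
```

```bash
sed -i 's/^from workcell import.*/&\nimport functools\ncamera_model=functools.lru_cache(None)(camera_model)/' h.py
python3 - <<'E'
from fit import *
ims=grab(); np.savez('ims.npz',**ims); print(bot.get_obs()['time'])
wk={'top':(380,180,28,32),'side':(335,225,36,35)}; ws={'top':(275,183,36,40),'side':(290,182,45,30)}
for cams in (['top'],['side'],['top','side']):
    for n,a in (('wing',(wing,[.516,-.218,.076,-.17],wk)),('hole',(hole,[.507,.065,.06,-.6],ws))):
        x,e,k=fit(ims,*a,cams); print(n,cams,x.round(4),'deg',np.degrees(x[3]).round(1),round(e,2),k)
E
```

```text
2.6
wing ['top'] [ 0.5183 -0.2181  0.0728 -0.1688] deg -9.7 7.9 [array([-57., 114.])]
hole ['top'] [ 0.503   0.068   0.0607 -0.7523] deg -43.1 2.82 [array([-129.,  225.])]
wing ['side'] [ 0.519  -0.2177  0.0763 -0.4278] deg -24.5 8.71 [array([-60., 127.])]
hole ['side'] [ 0.5044  0.0687  0.0582 -0.717 ] deg -41.1 5.36 [array([-64., 222.])]
wing ['top', 'side'] [ 0.5179 -0.2173  0.0768 -0.1632] deg -9.3 17.77 [array([-57., 114.]), array([-58., 127.])]
hole ['top', 'side'] [ 0.5032  0.0681  0.0587 -0.7253] deg -41.6 8.76 [array([-129.,  225.]), array([-64., 222.])]
```

The two views agree:
- **Wing:** axis at (0.518, -0.2175), top at z 0.076 (expected 0.076), yaw about -9.5°.
- **Keyhole:** (0.503, 0.068), z 0.059 to 0.060, yaw about -42.5°.

I'll start moving and check the yaw and joint 6 signs with a small turn.

Request:
move_arm:
  jaw: [0.3,0.3,0.3,0.3,0.3,0.3,0.3,0.3,0.3,0.3]
  delta_pos:
    - [0.0,-0.02,0]
    - [0.015,-0.035,0]
    - [0.015,-0.035,0]
    - [0.015,-0.035,0]
    - [0.015,-0.035,0]
    - [0.015,-0.035,0]
    - [0.015,-0.035,0]
    - [0.015,-0.035,0]
    - [0.015,-0.035,0]
    - [0.015,-0.035,0]
  yaw: [0,0,0,0,0,0,0,0,-0.05,-0.05]
  force: 100

```text
time: 3.43
ee_pos: [0.3074, 0.1855, 0.4049]
tcp_rot: [180.0, 0.0, 155.9]
wrist_force: [1.5, -1.0, -0.4]
opening: 0.0596
grasp_force: 0.0
```

```bash
python3 -c "
from h import *
o=bot.get_obs();print({k:np.round(v,4).tolist() for k,v in o.items()})"
```

```text
{'time': 3.4333, 'q': [31.1198, -20.9028, -12.8554, 97.9886, -0.0015, 55.2016], 'qd': [-71.1732, -10.998, -8.0471, 2.7674, -0.1876, -36.0024], 'joint_efforts': [10.8832, -23.9155, 46.202, 0.6658, 0.0874, 0.9788], 'ee_pos': [0.3074, 0.1855, 0.4049], 'tcp_rot': [179.9526, 0.0348, 155.9182], 'wrist_force': [1.4765, -0.9739, -0.4148], 'torque': [0.0307, -0.0348, 0.0122], 'grasp_force': 0.0, 'opening': 0.0596}
```

Request:
move_arm:
  jaw: [0.3,0.3,0.3,0.3,0.3,0.3,0.3,0.3,0.3,0.3]
  delta_pos:
    - [0.018,-0.035,0]
    - [0.018,-0.035,0]
    - [0.018,-0.035,0]
    - [0.018,-0.035,0]
    - [0.018,-0.035,0]
    - [0.018,-0.035,0]
    - [0.018,-0.035,0]
    - [0.018,-0.035,0]
    - [0.018,-0.035,0]
    - [0.018,-0.035,0]
  yaw: [0.05,0.05,0.05,0.05,0.05,0,0,0,0,0]

```text
time: 4.27
ee_pos: [0.4878, -0.1649, 0.4048]
tcp_rot: [180.0, 0.0, 170.3]
wrist_force: [0.2, 1.1, 0.6]
opening: 0.06
grasp_force: 0.0
```

Request:
move_arm:
  jaw: [0.3,0.3,0.3,0.3,0.3]
  delta_pos:
    - [0.018,-0.035,-0.01]
    - [0.012,-0.015,-0.03]
    - [0,0,-0.03]
    - [0,0,-0.015]
    - [0,0,0]
  yaw: [0,0,0,0,0]

```text
time: 4.68
ee_pos: [0.5168, -0.213, 0.3153]
tcp_rot: [179.9, -0.4, 170.3]
wrist_force: [-0.7, 0.3, 0.0]
opening: 0.0601
grasp_force: 0.0
```

Request:
move_arm:
  jaw: [0.3,0.3,0.3,0.3,0.3,0.3]
  delta_pos:
    - [0.001,-0.0045,-0.02]
    - [0,0,-0.03]
    - [0,0,-0.025]
    - [0,0,-0.02]
    - [0,0,0]
    - [0,0,0]
  yaw: [0,0,0,0,0,0]

```text
time: 5.18
ee_pos: [0.5184, -0.217, 0.2256]
tcp_rot: [180.0, -0.0, 170.3]
wrist_force: [0.3, 0.1, 0.2]
opening: 0.0598
grasp_force: 0.0
```

```bash
python3 -c "
from h import *
o=bot.get_obs();print(o['ee_pos'],o['wrist_force'],o['tcp_rot'])
a=camera('top')[:,:,::-1];b=camera('side')[:,:,::-1]
L=lambda i,x,y,w,h:cv2.resize(i[y:y+h,x:x+w],(390,390),interpolation=cv2.INTER_CUBIC)
cv2.imwrite('pics/g1.png',np.hstack([L(a,355,155,80,80),L(b,315,195,80,80)]))"
```

```text
[ 0.51841756 -0.21701568  0.22557013] [0.34575288 0.1149811  0.2466992 ] [ 1.79995786e+02 -1.29191849e-02  1.70348741e+02]
```

View pics/g1.png

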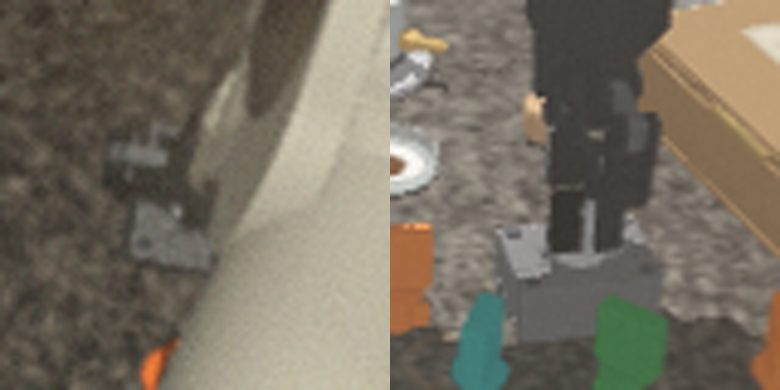

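The side view shows the gripper straddling the wing over the block, with the finger in front at crop (565,220). The top view is blocked by the arm. I'll lower the last 7 mm and close.

Request:
move_arm:
  jaw: [0.3,0.5,0.7,1,1,1,1,1]
  delta_pos:
    - [0,-0.0005,-0.007]
    - [0,0,0]
    - [0,0,0]
    - [0,0,0]
    - [0,0,0]
    - [0,0,0]
    - [0,0,0]
    - [0,0,0]
  yaw: [0,0,0,0,0,0,0,0]
  force: 100

```text
time: 5.95
ee_pos: [0.5185, -0.2178, 0.2183]
tcp_rot: [-180.0, 0.0, 170.3]
wrist_force: [0.1, -0.2, 5.6]
opening: 0.0126
grasp_force: 97.7
```

Request:
move_arm:
  jaw: [1,1,1,1,1,1,1]
  delta_pos:
    - [0,0,0.005]
    - [0,0,0.01]
    - [0,0,0.015]
    - [0,0,0.02]
    - [0,0,0.02]
    - [0,0,0.02]
    - [0,0,0.01]
  yaw: [0,0,0,0,0,0,0]

```text
time: 6.53
ee_pos: [0.5185, -0.2177, 0.3208]
tcp_rot: [-180.0, 0.2, 170.3]
wrist_force: [-0.0, -0.1, -0.6]
opening: 0.0127
grasp_force: 97.5
```

Request:
move_arm:
  jaw: [1,1,1,1,1,1,1,1,1,1]
  delta_pos:
    - [-0.001,0.015,0]
    - [-0.002,0.035,0]
    - [-0.002,0.035,0]
    - [-0.002,0.035,0]
    - [-0.002,0.035,0]
    - [-0.002,0.035,0]
    - [-0.002,0.035,0]
    - [-0.0015,0.03,0]
    - [-0.001,0.02,0]
    - [0,0.01,0]
  yaw: [-0.03,-0.06,-0.06,-0.06,-0.06,-0.06,-0.06,-0.06,-0.06,-0.06]

```text
time: 7.37
ee_pos: [0.5024, 0.0697, 0.3177]
tcp_rot: [180.0, -0.0, 137.6]
wrist_force: [1.0, 0.5, -0.8]
opening: 0.0126
grasp_force: 97.7
```

Request:
move_arm:
  jaw: [1,1,1]
  delta_pos:
    - [0,0.0005,0]
    - [0,0,0]
    - [0,0,0]
  yaw: [0,0,0]

```text
time: 7.62
ee_pos: [0.5029, 0.0673, 0.3176]
tcp_rot: [-180.0, -0.0, 137.8]
wrist_force: [-0.9, 1.0, -0.9]
opening: 0.0125
grasp_force: 97.7
```

```bash
python3 -c "
from h import *
o=bot.get_obs();print(o['ee_pos'],o['wrist_force'],o['tcp_rot'],o['q'],proj('side',[.503,.068,.1]),proj('top',[.503,.068,.1]))
a=camera('top')[:,:,::-1];b=camera('side')[:,:,::-1];cv2.imwrite('pics/side2.png',b)
L=lambda i,x,y,w,h:cv2.resize(i[y:y+h,x:x+w],(390,390),interpolation=cv2.INTER_CUBIC)
cv2.imwrite('pics/g2.png',np.hstack([L(a,253,163,80,80),L(b,284,160,56,56)]))"
```

```text
[0.5028848  0.0673265  0.31759017] [-0.90171164  1.00410617 -0.92750448] [-1.79978326e+02 -7.96068953e-03  1.37761250e+02] [ 7.62718130e+00 -1.71138724e+00 -6.39941909e+00  8.53336697e+01
 -7.88406977e-03  4.98659313e+01] [307.88491124 180.89897148] [291.3150571  199.98618677]
```

View pics/g2.png

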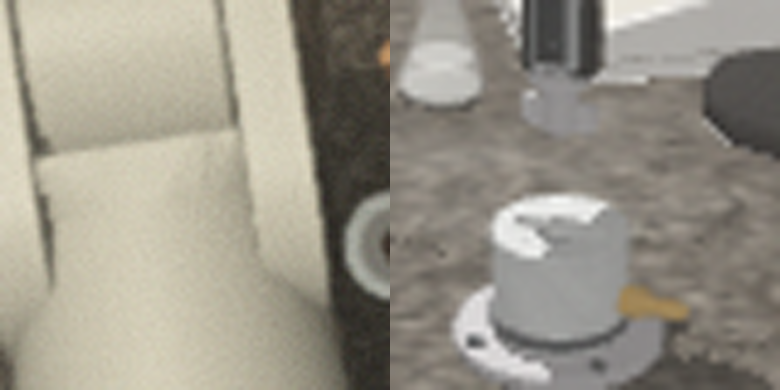

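The key hangs over the port: collar and stem are at crop (560,105) and the port top at (565,225). That fits the projection, so I'll descend in steps while watching the force.

Request:
move_arm:
  jaw: [1,1,1,1,1,1]
  delta_pos:
    - [0,0.0005,-0.01]
    - [0,0,-0.015]
    - [0,0,-0.015]
    - [0,0,-0.005]
    - [0,0,-0.003]
    - [0,0,-0.003]
  yaw: [0,0,0,0,0,0]

```text
time: 8.22
ee_pos: [0.5029, 0.068, 0.2665]
tcp_rot: [-180.0, -0.0, 137.7]
wrist_force: [-0.1, -0.2, -1.5]
opening: 0.0126
grasp_force: 97.7
```

Request:
move_arm:
  jaw: [1,1,1,1]
  delta_pos:
    - [0,0,-0.002]
    - [0,0,-0.002]
    - [0,0,-0.002]
    - [0,0,0]
  yaw: [0,0,0,0]

```text
time: 8.55
ee_pos: [0.5028, 0.0682, 0.2606]
tcp_rot: [-180.0, 0.0, 137.7]
wrist_force: [0.1, -2.6, -1.2]
opening: 0.0127
grasp_force: 97.8
```

Request:
move_arm:
  jaw: [1,1,1,1]
  delta_pos:
    - [0,-0.0005,-0.002]
    - [0,0,-0.002]
    - [0,0,-0.002]
    - [0,0,0]
  yaw: [0,0,0,0]

```text
time: 8.88
ee_pos: [0.5027, 0.0677, 0.2542]
tcp_rot: [-180.0, -0.0, 137.7]
wrist_force: [-0.1, -2.3, -2.0]
opening: 0.0129
grasp_force: 97.6
```

Request:
move_arm:
  jaw: [1,1,1,1]
  delta_pos:
    - [0,0,-0.002]
    - [0,0,-0.002]
    - [0,0,0]
    - [0,0,0]
  yaw: [0,0,0,0]

```text
time: 9.22
ee_pos: [0.5028, 0.0677, 0.2507]
tcp_rot: [-180.0, 0.0, 137.7]
wrist_force: [-3.8, -3.5, 2.8]
opening: 0.0124
grasp_force: 98.3
```

Fz has risen by about 4 N, which matches the carrier spring, at the expected height. I'll push on to collar contact.

Request:
move_arm:
  jaw: [1,1,1,1,1]
  delta_pos:
    - [-0.0005,-0.0005,-0.002]
    - [0,0,-0.002]
    - [0,0,-0.002]
    - [0,0,0]
    - [0,0,0]
  yaw: [0,0,0,0,0]

```text
time: 9.63
ee_pos: [0.5026, 0.0674, 0.2449]
tcp_rot: [180.0, 0.0, 137.7]
wrist_force: [-1.5, -1.2, 4.1]
opening: 0.0124
grasp_force: 98.7
```

Request:
move_arm:
  jaw: [1,1,1,1,1]
  delta_pos:
    - [0,0,-0.001]
    - [0,0,-0.001]
    - [0,0,-0.001]
    - [0,0,0]
    - [0,0,0]
  yaw: [0,0,0,0,0]

```text
time: 10.05
ee_pos: [0.5025, 0.0674, 0.2422]
tcp_rot: [179.9, 0.0, 137.7]
wrist_force: [-2.6, 0.2, 8.0]
opening: 0.0126
grasp_force: 99.3
```

Request:
move_arm:
  jaw: [1,1,1,1]
  delta_pos:
    - [0,0,-0.001]
    - [0,0,-0.0005]
    - [0,0,0]
    - [0,0,0]
  yaw: [0,0,0,0]
  force: 120

```text
time: 10.38
ee_pos: [0.5024, 0.0674, 0.2422]
tcp_rot: [179.9, 0.1, 137.7]
wrist_force: [-6.4, -1.3, 21.8]
opening: 0.0122
grasp_force: 117.9
```

The collar is home: z has stopped at 0.2422 and the force jumped to 22 N. I'll ease the push slightly and twist.

Request:
move_arm:
  jaw: [1,1,1,1,1,1]
  delta_pos:
    - [-0.0005,0,0.0005]
    - [0,0,0]
    - [0,0,0]
    - [0,0,0]
    - [0,0,0]
    - [0,0,0]
  yaw: [0,-0.1,-0.1,-0.1,0,0]

```text
time: 10.88
ee_pos: [0.5021, 0.0673, 0.2422]
tcp_rot: [179.9, 0.1, 120.4]
wrist_force: [-3.6, -1.9, 15.0]
opening: 0.012
grasp_force: 117.6
```

```bash
python3 -c "
from h import *
o=bot.get_obs();print(o['torque'],o['wrist_force'],o['tcp_rot'],o['q'])"
```

```text
[-0.35120839  0.86814019  0.04012253] [-3.59502918 -1.92128514 14.96814597] [1.79889485e+02 5.87672764e-02 1.20448378e+02] [ 7.63495797e+00 -1.02359919e+00 -1.40653438e+01  7.68336001e+01
 -1.13199521e-02  6.71865105e+01]
```

Request:
move_arm:
  jaw: [1,1,1,1,1,1,1,1]
  delta_pos:
    - [0,0,0]
    - [0,0,0]
    - [0,0,0]
    - [0,0,0]
    - [0,0,0]
    - [0,0,0]
    - [0,0,0]
    - [0,0,0]
  yaw: [-0.1,-0.1,-0.1,-0.1,-0.1,-0.1,0,0]

```text
time: 11.55
ee_pos: [0.5022, 0.0673, 0.2423]
tcp_rot: [179.9, -0.0, 86.1]
wrist_force: [-3.3, -1.6, 14.8]
opening: 0.0119
grasp_force: 117.5
```

```bash
python3 -c "
from h import *
o=bot.get_obs();print(o['torque'],o['wrist_force'],o['tcp_rot'],o['q'])"
```

```text
[-0.3269936   0.71473574  0.05847966] [-3.2563301  -1.58766728 14.80437163] [ 1.79857506e+02 -1.65252638e-02  8.60738265e+01] [ 7.63428790e+00 -1.02336511e+00 -1.40618569e+01  7.68185935e+01
 -1.23660020e-02  1.01560467e+02]
```

Request:
move_arm:
  jaw: [1,1,1,1,1,1,1,1]
  delta_pos:
    - [0,0,0]
    - [0,0,0]
    - [0,0,0]
    - [0,0,0]
    - [0,0,0]
    - [0,0,0]
    - [0,0,0]
    - [0,0,0]
  yaw: [-0.1,-0.1,-0.1,-0.1,-0.1,-0.1,0,0]

```text
time: 12.22
ee_pos: [0.5024, 0.0672, 0.2422]
tcp_rot: [179.9, -0.1, 51.7]
wrist_force: [-1.1, -1.8, 14.1]
opening: 0.0124
grasp_force: 117.4
```

```bash
python3 -c "
from h import *
o=bot.get_obs();print(o['torque'],o['wrist_force'],o['tcp_rot'],o['q'])"
```

```text
[-0.48616984  0.31877652  0.16269317] [-1.14847867 -1.7721472  14.11215243] [ 1.79857689e+02 -1.03474336e-01  5.16972994e+01] [ 7.62920355e+00 -1.01722260e+00 -1.40572063e+01  7.67866894e+01
 -3.02849794e-02  1.35931987e+02]
```

Request:
move_arm:
  jaw: [1,1,1,1,1]
  delta_pos:
    - [0,0,0]
    - [0,0,0]
    - [0,0,0]
    - [0,0,0]
    - [0,0,0]
  yaw: [-0.05,-0.05,-0.05,0,0]

```text
time: 12.63
ee_pos: [0.5024, 0.0672, 0.2422]
tcp_rot: [179.9, -0.1, 43.1]
wrist_force: [-0.9, -2.5, 13.6]
opening: 0.0126
grasp_force: 117.3
```

```bash
python3 -c "
from h import *
o=bot.get_obs();print(o['torque'],o['wrist_force'],o['tcp_rot'],o['q'])"
```

```text
[-0.5518957   0.23604874  0.1325107 ] [-0.91474551 -2.45767869 13.60631968] [ 1.79867457e+02 -1.24971717e-01  4.31213124e+01] [ 7.62736957e+00 -1.01541176e+00 -1.40554568e+01  7.67812490e+01
 -3.53532649e-02  1.44506147e+02]
```

Request:
move_arm:
  jaw: [1,1,1,1]
  delta_pos:
    - [0,0,0]
    - [0,0,0]
    - [0,0,0]
    - [0,0,0]
  yaw: [-0.03,-0.03,0,0]

```text
time: 12.97
ee_pos: [0.5024, 0.0672, 0.2423]
tcp_rot: [179.9, -0.1, 39.7]
wrist_force: [-1.0, -2.8, 14.2]
opening: 0.0126
grasp_force: 117.5
```

```bash
python3 -c "
from h import *
o=bot.get_obs();print(o['torque'],o['wrist_force'],o['tcp_rot'])"
```

```text
[-0.58837928  0.22666319  0.62829742] [-0.99330082 -2.83443665 14.1926428 ] [ 1.79868759e+02 -1.28149296e-01  3.97348506e+01]
```

Request:
move_arm:
  jaw: [1,1,1,1]
  delta_pos:
    - [0,0,0]
    - [0,0,0]
    - [0,0,0]
    - [0,0,0]
  yaw: [-0.03,-0.03,0,0]

```text
time: 13.3
ee_pos: [0.5024, 0.0673, 0.2423]
tcp_rot: [179.9, -0.1, 36.4]
wrist_force: [-0.5, -2.3, 12.9]
opening: 0.0124
grasp_force: 118.3
```

```bash
python3 -c "
from h import *
o=bot.get_obs();print(o['torque'],o['wrist_force'],o['tcp_rot'])
a=camera('top')[:,:,::-1];b=camera('side')[:,:,::-1]
L=lambda i,x,y,w,h:cv2.resize(i[y:y+h,x:x+w],(390,390),interpolation=cv2.INTER_CUBIC)
cv2.imwrite('pics/g3.png',np.hstack([L(b,284,170,48,48),L(b,260,150,110,110)]))"
```

```text
[-0.63729739  0.26997237  1.34968768] [-0.52862902 -2.34305428 12.94176356] [ 1.79872158e+02 -1.35697160e-01  3.63591748e+01]
```

View pics/g3.png

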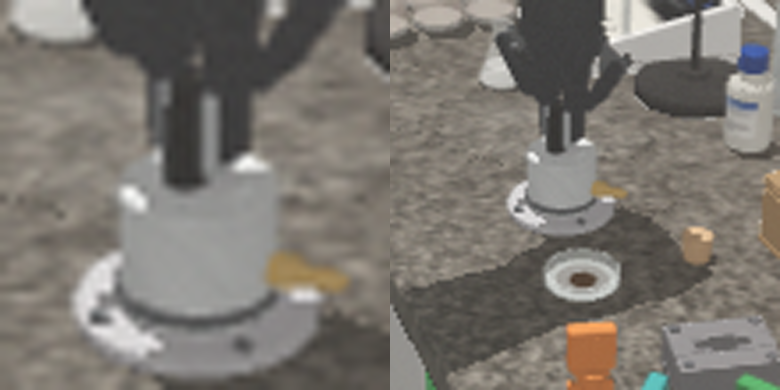

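The stop is reached: the moment climbs from 0.13 to 1.35 N m. The picture shows the collar down on the port at crop (195,170), the empty block, and the dish, cork and flask in their places. I'll relax the over-twist a little and check that it holds still.

Request:
move_arm:
  jaw: [1,1,1,1,1,1]
  delta_pos:
    - [0,0,0]
    - [0,0,0]
    - [0,0,0]
    - [0,0,0]
    - [0,0,0]
    - [0,0,0]
  yaw: [0.03,0,0,0,0,0]

```text
time: 13.9
ee_pos: [0.5024, 0.0673, 0.2423]
tcp_rot: [179.9, -0.1, 38.1]
wrist_force: [-0.9, -2.1, 13.5]
opening: 0.0125
grasp_force: 117.9
```

```bash
python3 -c "
from h import *
o=bot.get_obs();print(o['torque'],o['wrist_force'],o['tcp_rot'],o['ee_pos'])
if o['torque'][2]>.3 and o['wrist_force'][2]>9: print(bot.job_done())"
```

```text
[-0.6167353   0.33361292  1.04502796] [-0.93085735 -2.08238122 13.51078102] [ 1.79874487e+02 -1.33506897e-01  3.80627075e+01] [0.50241819 0.06731208 0.24227216]
the job is handed in; nothing more can be done
None
```

The steel key is in the purge port, pushed down until its collar is home and turned clockwise to the quarter-turn stop; I handed the job in at about 14 s with the arm still gripping it and holding it down and turned, and the dish, cork and flask were not touched.

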